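# Spin the plating turntables and bin the one that sticks

### The job

Three plating turntables stand in the white holder. While all three are still in the holder, give each disc a spin of at least an eighth of a turn (the peg near its rim is there to push); then lift out the one that sticks instead of coasting and set it down upright on the floor of the grey bin. Leave the two good ones in their pockets and the other things on the bench alone.

Things in the scene. Friction and masses are not known exactly. Their poses are not given: they have to be found in the camera images.
- turntable_a: Plating turntable a, one of three alike, loose in a holder pocket (2 mm play), which one varies. Square grey base 90 x 90 x 16 mm, origin at the centre of its underside; aluminium disc 84 mm diameter, top at 26 mm, turns about the centre axis; black lifting post on that axis, 16 mm diameter, from 26 to 70 mm high; black peg near the rim. 0.6 kg.
- disc_a (a joint): Angle of turntable a's disc on its base, rad, anticlockwise from above, no stops, starts anywhere within 2.2 of 0. A good disc turns at a touch (under 0.5 N at the peg) and coasts on over 0.5 rad after a push at 0.1 m/s; the sticking one needs about 3 N and stops dead when the finger stops.
- peg_a (a point): Foot of turntable a's upright peg, on the disc's top at 34 mm from the disc's axis; the peg is 10 mm in diameter and 26 mm tall. Turns with the disc; push it sideways to spin the disc.
- turntable_b: Plating turntable b, one of three alike, loose in a holder pocket (2 mm play), which one varies. Square grey base 90 x 90 x 16 mm, origin at the centre of its underside; aluminium disc 84 mm diameter, top at 26 mm, turns about the centre axis; black lifting post on that axis, 16 mm diameter, from 26 to 70 mm high; black peg near the rim. 0.6 kg.
- disc_b (a joint): Angle of turntable b's disc on its base, rad, anticlockwise from above, no stops, starts anywhere within 2.2 of 0. A good disc turns at a touch (under 0.5 N at the peg) and coasts on over 0.5 rad after a push at 0.1 m/s; the sticking one needs about 3 N and stops dead when the finger stops.
- peg_b (a point): Foot of turntable b's upright peg, on the disc's top at 34 mm from the disc's axis; the peg is 10 mm in diameter and 26 mm tall. Turns with the disc; push it sideways to spin the disc.
- turntable_c: Plating turntable c, one of three alike, loose in a holder pocket (2 mm play), which one varies. Square grey base 90 x 90 x 16 mm, origin at the centre of its underside; aluminium disc 84 mm diameter, top at 26 mm, turns about the centre axis; black lifting post on that axis, 16 mm diameter, from 26 to 70 mm high; black peg near the rim. 0.6 kg.
- disc_c (a joint): Angle of turntable c's disc on its base, rad, anticlockwise from above, no stops, starts anywhere within 2.2 of 0. A good disc turns at a touch (under 0.5 N at the peg) and coasts on over 0.5 rad after a push at 0.1 m/s; the sticking one needs about 3 N and stops dead when the finger stops.
- peg_c (a point): Foot of turntable c's upright peg, on the disc's top at 34 mm from the disc's axis; the peg is 10 mm in diameter and 26 mm tall. Turns with the disc; push it sideways to spin the disc.
- holder: Flat white holder, fixed, 116 x 346 mm, with a row of three square pockets along its y axis, 115 mm apart (the middle one at the origin); pocket floors 4 mm and pocket walls 14 mm above its origin, which is at the centre of its underside.
- reject_bin: Open grey plastic bin, fixed, 170 x 170 x 60 mm, walls 4 mm, inner floor 4 mm up; origin at the centre of its underside.
- dish_stack: Bystander: stack of three closed Petri dishes, 90 mm diameter, 45 mm tall; origin under its centre.
- loop_stand: Bystander: round black puck of 72 mm diameter, 25 mm tall, with two thin steel rods up to 110 mm; does not turn; origin under its centre.
- sample_jar: Bystander: closed glass jar, 56 mm diameter, 75 mm tall; origin under its centre.

How it is judged:
By the outcome, as a careful person would: the job done as asked, in the order asked, and still so for the second after the job is handed in, with the robot touching nothing.
It also fails if it takes over 58 s, if anything falls off the work surface, if the arm or the gripper's body presses on something with over 40 N, if the wrist force passes 120 N, or if a joint passes its speed limit or range.

### The arm

A 6-joint arm with a two-finger parallel gripper is mounted at the origin on the work surface. World frame = base frame: x ahead of the robot, y to its left, z up, the work surface at z = 0. Lengths are in mm, angles in degrees, forces in N, time in s.
With the tool pointing down it reaches from about 350 to 850 mm from the base axis. Payload 8.1 kg.
Tool frame: the origin (TCP) lies midway between the tips of the shut fingers; the grasp point (between the pads) lies 19 mm behind it; z points along the fingers, y is the line along which they close (so a half turn about z gives the same grasp; the last joint's range is limited). The gripper opens to 85 mm and grips with 20 to 120 N. Pads are 22 mm wide; open, the fingers measure 114 mm over their backs; the gripper's body (76 mm by 85 mm) begins 54 mm behind the grasp point. The pads swing forward as they close: fully open they stand 13 mm farther back than shut.
Start: joints at [69.935, 7.471, 85.268, -0, 87.261, -4.893], TCP at [157.008, 579.097, 231.292] pointing down, gripper open.
Joint ranges: [-169.43, 169.43], [-51.17, 129.36], [1.28, 143.12], [-76.62, 256.62], [0, 156.53], [-152.29, 152.29]. Speed limits (degrees/s): [136.94, 136.94, 159.86, 180, 180, 180].

### API

Orientations are given as [roll, pitch, yaw] about the fixed x, y, z axes, in that order (R = Rz(yaw) Ry(pitch) Rx(roll)).
In Python, from bench import r gives the robot as it stands.
- The arm moves only by the tool drive_effector, called after "Emit:" as a command line: name --argument value ..., lists and objects as JSON in quotes. Schema: {"type":"object","properties":{"increments":{"type":"array","items":{"type":"number"},"minItems":7,"maxItems":56},"grip_n":{"type":"number"},"only":{"type":"string"},"quiet":{"type":"boolean"},"lines":{"type":"string"}},"required":["increments"],"additionalProperties":false}. increments is one flat list of numbers that holds 1 to 8 rows one after another, with no inner brackets; each row has 7 numbers: a rotation vector rx, ry, rz in units of 10 degrees, then dx, dy, dz in units of 50 mm, then the finger opening in mm; each row is the pose to reach, as a shift and turn from the pose commanded when the call began, along the tool's axes at that moment; what a row does not reach only later rows make up. A row lasts 1/8 s, in which the tool goes at most 62.5 mm and 10.7 degrees, less where a joint would pass 70% of its speed; a pose out of reach is approached as far as the arm can. The fingers move at their own pace and stop on an object; grip_n is the grip in N (left out, the last holds). Time passes only in rows, so rows that do not move let the fingers close. The tool returns the time, the measured TCP pose, the force, the opening and the grip force at its end. only (a regular expression) keeps the lines of the reply that match it, lines (a string "A,B") keeps lines A to B, and quiet returns only ok. Input that does not fit is refused with a message, and nothing moves.
- r.sense(): the state, without advancing time (a new reading comes with each control period).
- r.snapshot(name): name is "scene" or "top" or "wrist"; returns a dict with "pixels" (420x560x3 uint8, blue, green, red), "fx", "fy", "cx", "cy" (pixels), "pose" (4x4, takes a point from camera to world coordinates). Camera axes: x right, y up, looking along -z (the intrinsics and any distortion apply to the point x, -y, -z); pixel columns grow to the right and rows downward; lengths in mm; the calibration is good to about 2 mm. A picture is of the moment at which its call begins. There is no depth.
- r.hand_in(): hands the job in; it is judged then, once.
The state is a dict: "time": time; "joint_pos": joint angles; "qd": joint speeds; "joint_efforts": joint torques, N m; "tool_pos": TCP position; "tcp_rot": TCP orientation; "ft_force": force on the tool from outside, world axes, zero at the start; "wrist_torque": the same for the moment, N m; "finger_gap": finger opening in mm; "grip_force": force on a finger pad.
Only numpy, scipy, OpenCV 4.12 (cv2) and the standard library are available. Lean on these libraries where they do the work, as an engineer would, in place of code of your own. Each camera call takes 0.05 s, during which the arm holds its last target. There are 200 camera calls.

## Working session

There is one attempt and no reset: what is moved stays moved. The work goes in short steps, Python scripts to look and compute and a tool call to move; the robot and the scene stay as the last step left them, time stands still between calls to the robot, and variables do not carry over. Pictures are saved under pics/ and viewed, at most 13 in all, crops included, and the job is handed in when it is done.

```bash
ls; mkdir -p pics; python3 - <<'E'
from bench import r
import cv2, numpy as np
for n in("scene","top"):
    s=r.snapshot(n); cv2.imwrite(f"pics/{n}0.png",s["pixels"]); print(n,s["fx"],s["fy"],s["cx"],s["cy"],[k for k in s]); print(np.round(s["pose"],3))
print(r.sense())
E
```

```text
bench.py
pics
scene 521.8272632095052 521.8272632095052 276.20422002148854 214.1795124448433 ['pixels', 'fx', 'fy', 'cx', 'cy', 'pose']
[[ 3.600000e-01 -7.630000e-01  5.360000e-01  1.127426e+03]
 [ 9.330000e-01  3.030000e-01 -1.960000e-01 -1.533680e+02]
 [-1.200000e-02  5.710000e-01  8.210000e-01  8.554890e+02]
 [ 0.000000e+00  0.000000e+00  0.000000e+00  1.000000e+00]]
top 438.49915966758033 438.49915966758033 282.9448532209571 209.62404314608864 ['pixels', 'fx', 'fy', 'cx', 'cy', 'pose']
[[-2.300000e-02  9.980000e-01 -5.400000e-02  5.594300e+02]
 [-1.000000e+00 -2.300000e-02  1.000000e-03  4.079100e+01]
 [-1.000000e-03  5.400000e-02  9.990000e-01  1.080555e+03]
 [ 0.000000e+00  0.000000e+00  0.000000e+00  1.000000e+00]]
{'time': 0.1, 'joint_pos': array([ 6.99345647e+01,  7.51065908e+00,  8.53254376e+01, -1.40069946e-03,
        8.72621206e+01, -4.89369957e+00]), 'qd': array([ 0.00095586, -0.0890074 , -0.15006721,  0.07113764,  0.05904164,
       -0.07422105]), 'joint_efforts': array([ 7.56416994e-04, -5.70953035e+01, -5.01939762e+01, -2.60504912e-04,
        8.27461045e-03,  5.73434932e-05]), 'tool_pos': array([156.84366492, 578.60260586, 230.32762932]), 'tcp_rot': array([-1.79902021e+02, -6.98477083e-03,  1.64828326e+02]), 'ft_force': array([-0.32939363, -0.01078383, -0.62162882]), 'wrist_torque': array([ 0.01484838, -0.03505316, -0.02272568]), 'grip_force': 0.0, 'finger_gap': 85.45810875631416}
```
View pics/top0.png

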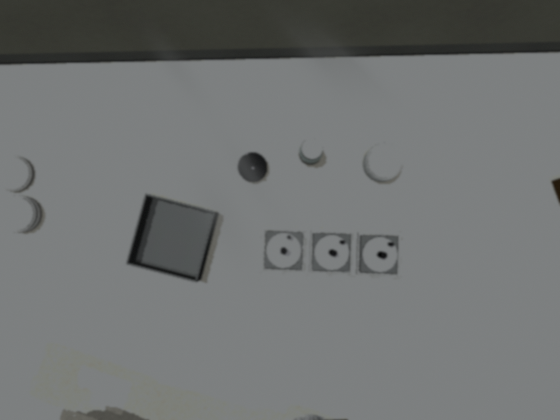

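View pics/scene0.png

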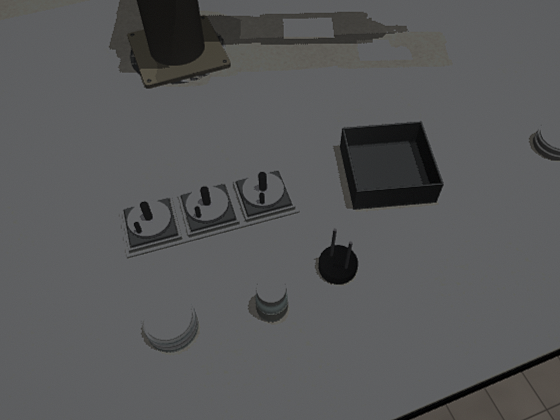

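The top view shows the turntables at about (284,250), (332,252) and (380,254). Their pegs are at about (290,237), (342,241) and (391,244), and the bin is at (175,238). The jar, stand and dishes lie beyond them (+x). The scene view shows the posts and pegs clearly. Next I'll enlarge both.

```bash
cat > h.py <<'E'
import cv2, numpy as np
def snap(r,n):
    s=r.snapshot(n); return s
def proj(s,P):
    P=np.atleast_2d(P).astype(float); T=np.linalg.inv(s["pose"]); c=P@T[:3,:3].T+T[:3,3]
    return np.c_[s["cx"]+s["fx"]*c[:,0]/-c[:,2], s["cy"]-s["fy"]*c[:,1]/-c[:,2]]
def ray(s,u,v):
    d=s["pose"][:3,:3]@np.array([(u-s["cx"])/s["fx"],-(v-s["cy"])/s["fy"],-1]); return s["pose"][:3,3],d
def at(s,u,v,z):
    o,d=ray(s,u,v); return o+d*(z-o[2])/d[2]
def tri(*obs):
    A=np.zeros((3,3));b=np.zeros(3);R=[]
    for s,u,v in obs:
        o,d=ray(s,u,v); d=d/np.linalg.norm(d); M=np.eye(3)-np.outer(d,d); A+=M;b+=M@o;R.append((M,o))
    p=np.linalg.solve(A,b); return p,[float(np.linalg.norm(M@(p-o))) for M,o in R]
def crop(s,x0,y0,w,h,k,gain=2.0):
    im=s["pixels"][y0:y0+h,x0:x0+w]; return np.clip(cv2.resize(im,None,fx=k,fy=k,interpolation=cv2.INTER_CUBIC).astype(float)*gain,0,255).astype(np.uint8)
E
python3 - <<'E'
from bench import r
from h import *
import pickle
t=r.snapshot("top");s=r.snapshot("scene");w=r.snapshot("wrist")
pickle.dump((t,s,w),open("s0.pkl","wb"))
a=crop(t,255,220,155,65,5);b=crop(s,115,160,190,95,4)
c=np.zeros((600,800,3),np.uint8);c[:a.shape[0],:a.shape[1]]=a[:, :800];c[220:220-0+b.shape[0],:b.shape[1]]=b[:380] if 0 else b[:380];
cv2.imwrite("pics/c0.png",c)
E
```

View pics/c0.png

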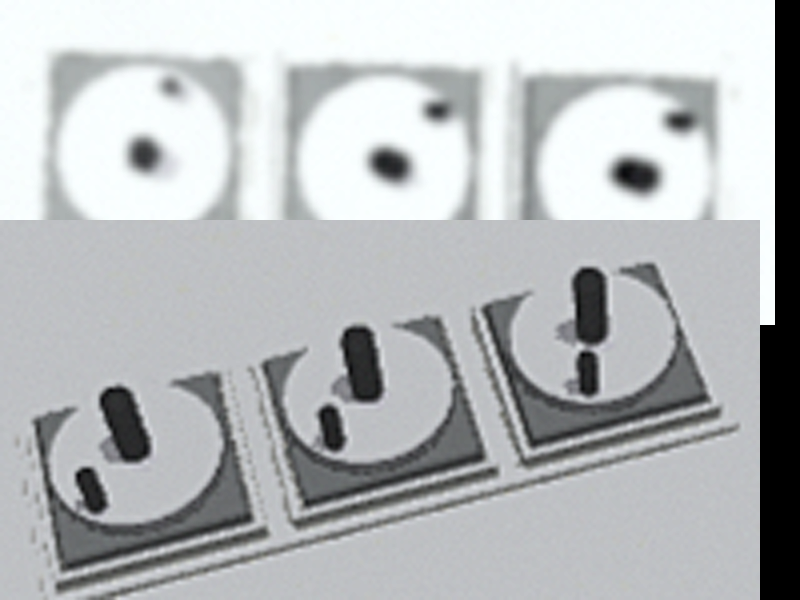

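The crop shows all three posts and pegs. In the scene view the posts are at crop (125,425), (363,363) and (591,306), and the pegs are at (91,490), (331,428) and (588,373). I'll segment the dark blobs and triangulate.

```bash
python3 - <<'E'
from h import *
import pickle
t,s,w=pickle.load(open("s0.pkl","rb"))
def blobs(im,x0,y0,x1,y1,th):
    g=cv2.resize(im[y0:y1,x0:x1].max(2),None,fx=8,fy=8,interpolation=cv2.INTER_CUBIC)
    n,l,st,c=cv2.connectedComponentsWithStats((g<th).astype(np.uint8))
    return [(round(x0+(c[i][0]+.5)/8-.5,2),round(y0+(c[i][1]+.5)/8-.5,2),round(st[i][4]/64,1)) for i in range(1,n) if st[i][4]>250]
print(t["pixels"][240:262,270:300].max(2).min(), t["pixels"][225:280,265:400].max(2).mean(), s["pixels"][160:255,115:305].max(2).min())
B=blobs(t["pixels"],268,228,402,280,60);S=blobs(s["pixels"],118,162,302,250,38)
print(B);print(S)
pickle.dump((B,S),open("b.pkl","wb"))
E
```

```text
31 114.30855218855218 11
[(np.float64(342.17), np.float64(241.65), np.float64(9.1)), (np.float64(390.81), np.float64(243.69), np.float64(13.1)), (np.float64(283.38), np.float64(250.51), np.float64(20.8)), (np.float64(332.54), np.float64(252.48), np.float64(30.5)), (np.float64(381.69), np.float64(254.61), np.float64(41.5))]
[(np.float64(262.1), np.float64(181.02), np.float64(128.0)), (np.float64(256.67), np.float64(204.47), np.float64(146.2)), (np.float64(205.03), np.float64(195.58), np.float64(132.8)), (np.float64(261.43), np.float64(197.85), np.float64(43.9)), (np.float64(145.77), np.float64(210.58), np.float64(139.5)), (np.float64(271.39), np.float64(205.17), np.float64(5.8)), (np.float64(197.37), np.float64(211.64), np.float64(46.1)), (np.float64(184.94), np.float64(209.47), np.float64(4.0)), (np.float64(281.63), np.float64(210.75), np.float64(4.2)), (np.float64(190.25), np.float64(216.42), np.float64(15.2)), (np.float64(214.11), np.float64(224.11), np.float64(73.7)), (np.float64(255.16), np.float64(217.8), np.float64(4.0)), (np.float64(216.76), np.float64(219.05), np.float64(5.9)), (np.float64(200.71), np.float64(221.25), np.float64(13.6)), (np.float64(126.78), np.float64(225.88), np.float64(7.6)), (np.float64(137.28), np.float64(227.1), np.float64(49.8)), (np.float64(167.26), np.float64(226.32), np.float64(5.5)), (np.float64(131.56), np.float64(232.38), np.float64(4.7)), (np.float64(154.43), np.float64(239.86), np.float64(78.0)), (np.float64(158.28), np.float64(234.3), np.float64(4.4)), (np.float64(136.56), np.float64(235.54), np.float64(4.8)), (np.float64(143.8), np.float64(237.25), np.float64(11.1))]
```

```bash
python3 - <<'E'
from h import *
import pickle
t,s,w=pickle.load(open("s0.pkl","rb"))
posts=[((283.4,250.5),(262.1,181.0)),((332.5,252.5),(205.0,195.6)),((381.7,254.6),(145.8,210.6))]
pegs=[((288.8,237.2),(261.4,197.9)),((342.2,241.65),(197.4,211.6)),((390.8,243.7),(137.3,227.1))]
P=[];Q=[]
for a,b in posts+pegs:
    p,e=tri((t,*a),(s,*b)); print(np.round(p,1),np.round(e,1)); P.append(p)
P=np.array(P)
for i in range(3):
    d=P[3+i]-P[i]; print("peg r",np.hypot(*d[:2]),"ang",np.degrees(np.arctan2(d[1],d[0])), "scene-only post", at(s,*posts[i][1],52)[:2],"top-only",at(t,*posts[i][0],52)[:2],"peg scene",at(s,*pegs[i][1],43)[:2])
print("spacing",np.linalg.norm(P[0]-P[1]),np.linalg.norm(P[1]-P[2]))
# bin rim corners in top px
for uv in [(148,196),(217,213),(199,280),(128,263)]: print("bin rim",np.round(at(t,*uv,60),1))
for n,uv in dict(stand=(253,167),jar=(312,151),dish=(383,162)).items(): print(n,np.round(at(t,*uv,40),1))
print(w["pose"].round(2),w["fx"])
E
```

```text
[519.6  41.3  54.1] [0. 0.]
[512.3 -73.1  53.7] [0. 0.]
[ 504.7 -187.6   53.5] [0.1 0.1]
[550.2  28.   43.5] [0.2 0.2]
[536.9 -97.2  45.3] [0.5 0.5]
[ 529.4 -211.6   45. ] [0.4 0.4]
peg r 33.38762107139374 ang -23.492851780740583 scene-only post [518.03418765  41.75760703] top-only [519.5220488   41.28506442] peg scene [549.92535036  28.21576675]
peg r 34.43791534241193 ang -44.26556226861505 scene-only post [510.98987854 -72.99332574] top-only [512.19532376 -73.29824681] peg scene [535.39092029 -96.57798223]
peg r 34.38584934391244 ang -44.1971196785953 scene-only post [ 503.64114014 -187.53926734] top-only [ 504.63526197 -188.03484777] peg scene [ 528.03572646 -211.36865913]
spacing 114.6438005494723 114.69834828019805
bin rim [654.  354.4  60. ]
bin rim [610.5 193.9  60. ]
bin rim [456.5 237.9  60. ]
bin rim [499.4 401.8  60. ]
stand [719.5 109.3  40. ]
jar [754.7 -32.7  40. ]
dish [ 724.2 -201.6   40. ]
[[ 2.6000e-01 -9.3000e-01 -2.6000e-01  9.1530e+01]
 [ 9.7000e-01  2.5000e-01  7.0000e-02  5.9778e+02]
 [-0.0000e+00 -2.7000e-01  9.6000e-01  3.7339e+02]
 [ 0.0000e+00  0.0000e+00  0.0000e+00  1.0000e+00]] 366.958365969372
```

The measurements agree with the sizes given: post mid-heights are about 53.8 mm, spacing is 114.7 mm and the peg radius is about 34 mm. The row yaw is about -3.7°. I'll push each peg along the row direction with shut fingers, the tool's y axis along the row and the tip at z≈38.

```bash
cat > go.py <<'E'
import sys, numpy as np
from bench import r
from scipy.spatial.transform import Rotation as R
def st():
    s=r.sense(); return s,R.from_euler("xyz",s["tcp_rot"],degrees=True)
def to(x,y,z,yaw):
    s,C=st(); d=C.inv().apply(np.array([x,y,z])-s["tool_pos"]); rv=(C.inv()*R.from_euler("xyz",[180,0,yaw],degrees=True)).as_rotvec(degrees=True)
    print("t",round(s["time"],2),"pos",s["tool_pos"].round(1),"yaw",s["tcp_rot"].round(1),"-> rot",rv.round(1),"d",d.round(1),"ft",s["ft_force"].round(2))
if __name__=="__main__": to(*map(float,sys.argv[1:5]))
E
python3 go.py 546.5 -7.5 120 176.3
```

```text
t 0.25 pos [156.9 578.9 230.8] yaw [-179.9   -0.   164.8] -> rot [ -0.1  -0.  -11.5] d [-529.5 -463.9  111.1] ft [-0.05 -0.41 -0.16]
```

The rows are not in the units I measure in: shifts go in units of 50 mm and turns go in units of 10 degrees. I convert before sending: -530 mm is -10.6, -464 mm is -9.28, -11.5 degrees is -1.15.

Emit:
drive_effector --increments '[0, 0, -1.15, -10.6, -9.28, 0, 0, 0, 0, -1.15, -10.6, -9.28, 0, 0, 0, 0, -1.15, -10.6, -9.28, 0, 0, 0, 0, -1.15, -10.6, -9.28, 0, 0, 0, 0, -1.15, -10.6, -9.28, 0, 0, 0, 0, -1.15, -10.6, -9.28, 0, 0, 0, 0, -1.15, -10.6, -9.28, 0, 0, 0, 0, -1.15, -10.6, -9.28, 0, 0]' --grip_n 20

```text
time: 1.25
tool_pos: [434.4, 161.4, 231.6]
tcp_rot: [180.0, 0.1, 176.3]
ft_force: [0.5, 0.9, 0.0]
finger_gap: 0.1
grip_force: 0.0
```

```bash
python3 go.py 546.5 -7.5 110 176.3
```

```text
t 1.25 pos [434.4 161.4 231.6] yaw [1.800e+02 1.000e-01 1.763e+02] -> rot [0.  0.1 0. ] d [-122.5 -161.4  121.6] ft [0.48 0.91 0.03]
```

To row units: -161.5 mm is -3.23, -122.5 mm is -2.45.

Emit:
drive_effector --increments '[0, 0, 0, -2.45, -3.23, 1.2, 0, 0, 0, 0, -2.45, -3.23, 1.8, 0, 0, 0, 0, -2.45, -3.23, 2.42, 0, 0, 0, 0, -2.45, -3.23, 2.42, 0, 0, 0, 0, -2.45, -3.23, 2.42, 0, 0, 0, 0, -2.45, -3.23, 2.42, 0]'

```text
time: 2.0
tool_pos: [545.4, -5.6, 110.5]
tcp_rot: [180.0, -0.0, 176.3]
ft_force: [0.1, -0.4, 0.2]
finger_gap: 0.1
grip_force: 0.0
```

```bash
python3 go.py 546.5 -7.5 38 176.3; python3 - <<'E'
from bench import r
from h import *
s=r.snapshot("scene");w=r.snapshot("wrist")
c=np.hstack([crop(s,150,90,200,150,2),crop(w,0,0,560,420,1)[60:360,:400]]);cv2.imwrite("pics/c1.png",c)
E
```

```text
t 2.0 pos [545.4  -5.6 110.5] yaw [180.   -0.  176.3] -> rot [ 0. -0.  0.] d [-1.2 -1.9 72.5] ft [ 0.07 -0.35  0.18]
```

View pics/c1.png

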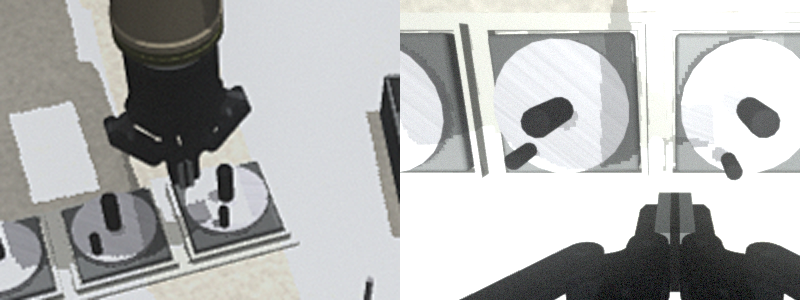

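The fingers are shut, standing between A and B over the gap on the +x side. The knuckles flare out well above the tip, and the wrist camera sees the discs, so I'll descend.

To row units: 50 mm is 1, -2 mm is -0.04.

Emit:
drive_effector --increments '[0, 0, 0, -0.02, -0.04, 1, 0, 0, 0, 0, -0.02, -0.04, 1.44, 0, 0, 0, 0, -0.02, -0.04, 1.44, 0]'

```text
time: 2.48
tool_pos: [545.1, -6.8, 37.6]
tcp_rot: [180.0, -0.1, 176.4]
ft_force: [0.9, 0.1, 1.1]
finger_gap: -0.2
grip_force: 0.0
```

```bash
python3 go.py 550.2 46.4 38 176.3; python3 - <<'E'
from bench import r
from h import *
w=r.snapshot("wrist"); cv2.imwrite("pics/c2.png",crop(w,0,0,560,420,1,1.3))
E
```

```text
t 2.48 pos [545.1  -6.8  37.6] yaw [ 1.800e+02 -1.000e-01  1.764e+02] -> rot [ 0.  -0.1  0.1] d [-1.7 53.4 -0.4] ft [0.89 0.14 1.14]
```

View pics/c2.png

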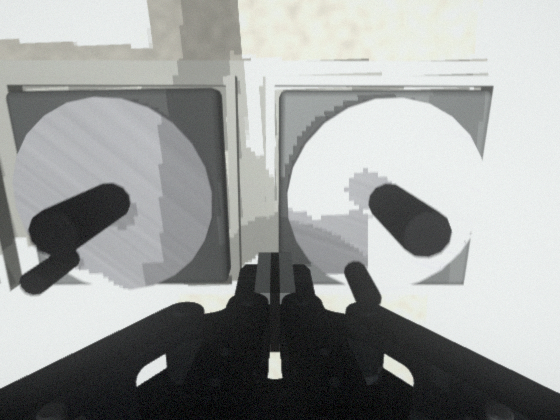

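Emit:
drive_effector --increments '[0, 0, 0, -0.03, 0.24, 0, 0, 0, 0, 0, -0.03, 0.52, 0, 0, 0, 0, 0, -0.03, 0.8, 0, 0, 0, 0, 0, -0.03, 1.06, 0, 0]'

```text
time: 3.02
tool_pos: [550.9, 45.8, 38.7]
tcp_rot: [-180.0, -0.1, 176.4]
ft_force: [-3.2, -5.5, 2.1]
finger_gap: -0.1
grip_force: 2.9
```

```bash
python3 - <<'E'
from bench import r
from h import *
f=[]
for i in range(8):
    w=r.snapshot("wrist");q=r.sense();f.append(w); print(round(q["time"],2),q["tool_pos"].round(1),q["ft_force"].round(2))
c=np.hstack([crop(f[0],0,0,560,420,.7,1.3),crop(f[7],0,0,560,420,.7,1.3)]);cv2.imwrite("pics/c3.png",c)
E
```

```text
3.08 [550.7  47.2  38.4] [ 1.2  -2.02  1.59]
3.12 [550.9  46.7  38.2] [ 0.88  0.03 -0.95]
3.17 [551.   46.3  38.2] [-0.05  0.37 -0.61]
3.23 [551.   45.9  38.1] [-0.25  0.06 -0.36]
3.27 [551.   45.5  38.1] [ 0.45 -0.43  0.14]
3.33 [551.   45.2  38.1] [-1.07 -0.32  0.46]
3.38 [551.1  45.   38.1] [-0.26  0.3   0.4 ]
3.42 [551.1  44.9  38.1] [-0.83  0.27  0.67]
```

View pics/c3.png

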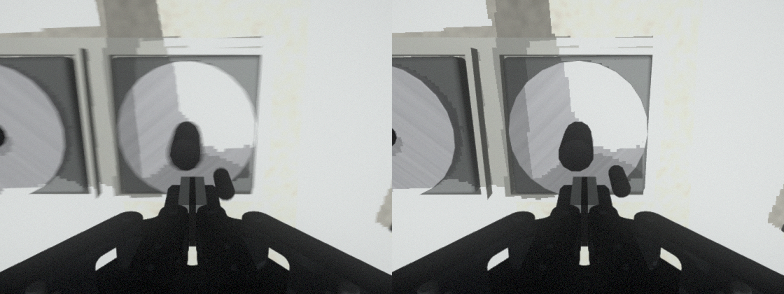

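A's peg stopped against the finger after a reaction of about 5 N, so A looks like the sticking one. I'll lift, move over towards B and measure A's angle.

```bash
python3 go.py 538.5 -132 110 176.3
```

```text
t 3.42 pos [551.1  44.9  38.1] yaw [180.   -0.  176.3] -> rot [ 0. -0.  0.] d [   1.2 -177.3  -71.9] ft [-0.83  0.27  0.67]
```

Emit:
drive_effector --increments '[0, 0, 0, 0, -0.06, -0.8, 0, 0, 0, 0, 0.02, -1.2, -1.44, 0, 0, 0, 0, 0.02, -2.4, -1.44, 0, 0, 0, 0, 0.02, -3.52, -1.44, 0, 0, 0, 0, 0.02, -3.52, -1.44, 0]'

```text
time: 4.05
tool_pos: [538.5, -134.7, 110.6]
tcp_rot: [-179.9, 0.0, 176.0]
ft_force: [0.2, 1.1, -0.2]
finger_gap: -0.1
grip_force: 0.0
```

```bash
python3 go.py 538.5 -132 38 176.3; cat > ang.py <<'E'
from bench import r
from h import *
import pickle
def look(name):
    t=r.snapshot("top");s=r.snapshot("scene");w=r.snapshot("wrist");pickle.dump((t,s,w),open(name+".pkl","wb"))
    c=np.zeros((600,800,3),np.uint8);a=crop(t,255,220,155,50,4,1.6);b=crop(s,115,160,190,95,4,1.6);c[:200,:620]=a;c[210:590,:760]=b
    cv2.imwrite(f"pics/{name}.png",c)
E
python3 -c "
from ang import *; look('l1')"
```

```text
t 4.05 pos [ 538.5 -134.7  110.6] yaw [-179.9    0.   176. ] -> rot [-0.1  0.  -0.3] d [ 0.3  2.7 72.6] ft [ 0.23  1.08 -0.21]
```

View pics/l1.png

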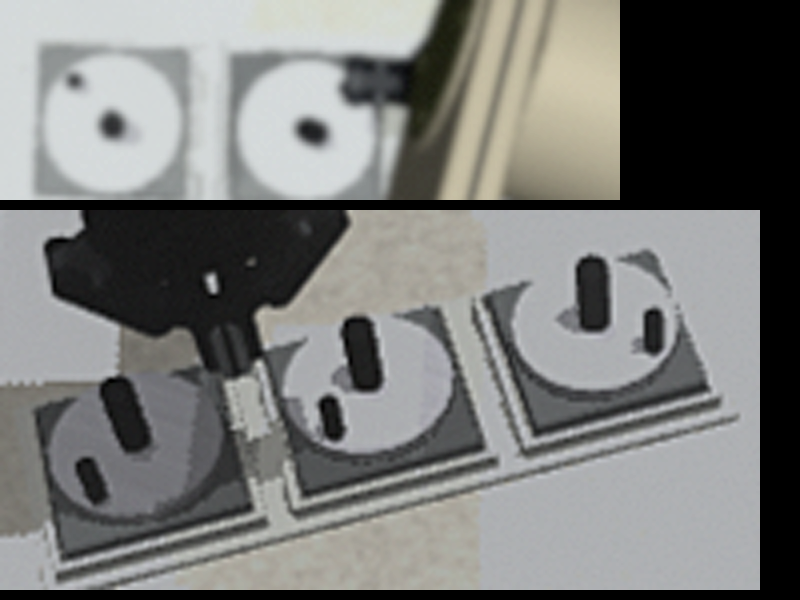

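In the scene crop, A's peg is now at (653,331). In the top crop it is at (74,81). B and C have not moved. I'll compute A's angle and descend at B.

```bash
python3 -c "
from ang import *
t,s,w=pickle.load(open('l1.pkl','rb'))
p,e=tri((t,273.1,239.9),(s,277.9,189.9));print(p.round(1),e)
for q in (p[:2],at(s,277.9,189.9,43)[:2]):
  d=q-[519.3,41.4];print(np.hypot(*d),np.degrees(np.arctan2(d[1],d[0])))
"
```

```text
[544.6  64.8  44.4] [0.17447261903622824, 0.17447261903619493]
34.49723521414171 42.75277958349307
33.857032760626446 44.288340794818126
```

Emit:
drive_effector --increments '[0, 0, 0, 0, 0.06, 1, 0, 0, 0, 0, 0, 0.06, 1.45, 0, 0, 0, 0, 0, 0.06, 1.45, 0]'

```text
time: 4.58
tool_pos: [537.2, -125.4, 35.3]
tcp_rot: [179.9, -0.3, 176.4]
ft_force: [-0.9, 1.5, -0.4]
finger_gap: 0.3
grip_force: 0.0
```

```bash
python3 go.py 542.2 -70 38 176.3
```

```text
t 4.58 pos [ 537.2 -125.4   35.3] yaw [179.9  -0.3 176.4] -> rot [ 0.1 -0.3  0.1] d [-1.5 55.6 -2.6] ft [-0.86  1.51 -0.37]
```

A turned about 67° and shows no sign of coasting. Now for B.

Emit:
drive_effector --increments '[0, 0, 0, -0.03, 0.24, -0.04, 0, 0, 0, 0, -0.03, 0.52, -0.04, 0, 0, 0, 0, -0.03, 0.8, -0.04, 0, 0, 0, 0, -0.03, 1.08, -0.04, 0]'

```text
time: 5.08
tool_pos: [544.4, -72.5, 40.3]
tcp_rot: [180.0, 0.0, 176.4]
ft_force: [0.2, -0.5, 0.1]
finger_gap: -0.0
grip_force: 0.0
```

```bash
python3 - <<'E'
from bench import r
from h import *
f=[]
for i in range(8):
    w=r.snapshot("wrist");q=r.sense();f.append(w); print(round(q["time"],2),q["tool_pos"].round(1),q["ft_force"].round(2))
c=np.hstack([crop(f[0],0,0,560,420,.7,1.3),crop(f[7],0,0,560,420,.7,1.3)]);cv2.imwrite("pics/c4.png",c)
E
python3 go.py 531 -247 110 176.3
```

```text
5.12 [544.3 -71.1  40. ] [ 0.37  1.02 -0.76]
5.17 [544.2 -72.   39.9] [-0.29  0.06 -0.26]
5.22 [544.1 -72.9  39.8] [0.   0.52 0.41]
5.28 [544.1 -73.5  39.8] [0.05 0.27 0.73]
5.33 [544.1 -73.8  39.8] [-0.91 -0.6   0.23]
5.38 [544.1 -74.1  39.8] [-0.42 -0.38 -0.37]
5.42 [544.1 -74.2  39.7] [ 0.07 -0.08  0.21]
5.47 [544.1 -74.3  39.7] [-0.41 -0.73  0.23]
t 5.47 pos [544.1 -74.3  39.7] yaw [-180.    -0.   176.3] -> rot [-0. -0. -0.] d [   1.9 -173.2  -70.2] ft [-0.41 -0.73  0.23]
```

View pics/c4.png

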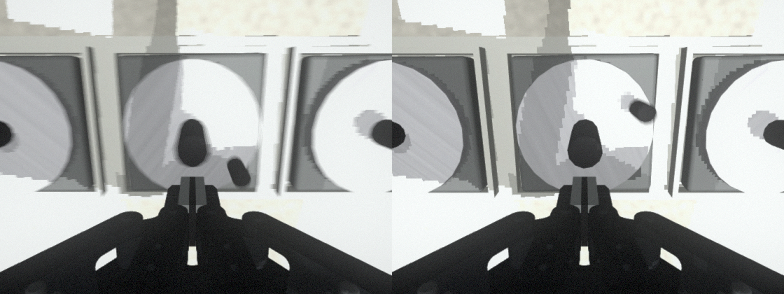

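B coasts: the peg ran from (237,170) to (643,110) past the stopped finger. Now C.

To row units: 2 mm is 0.04, -173 mm is -3.46.

Emit:
drive_effector --increments '[0, 0, 0, 0, 0, -0.8, 0, 0, 0, 0, 0.04, -1.2, -1.4, 0, 0, 0, 0, 0.04, -2.4, -1.4, 0, 0, 0, 0, 0.04, -3.46, -1.4, 0, 0, 0, 0, 0.04, -3.46, -1.4, 0, 0, 0, 0, 0.04, -3.46, -1, 0, 0, 0, 0, 0.04, -3.46, 0, 0, 0, 0, 0, 0.04, -3.46, 0, 0]'

```text
time: 6.48
tool_pos: [526.7, -242.5, 33.7]
tcp_rot: [179.7, -0.6, 176.4]
ft_force: [-0.9, 0.3, 0.2]
finger_gap: 0.1
grip_force: 0.0
```

```bash
python3 go.py 534.6 -187 38 176.3
```

```text
t 6.47 pos [ 526.7 -242.5   33.7] yaw [179.7  -0.6 176.4] -> rot [ 0.3 -0.6  0.1] d [-4.4 55.9 -4. ] ft [-0.86  0.34  0.2 ]
```

Emit:
drive_effector --increments '[0, 0, 0, -0.06, 0.24, -0.06, 0, 0, 0, 0, -0.08, 0.52, -0.06, 0, 0, 0, 0, -0.08, 0.8, -0.06, 0, 0, 0, 0, -0.08, 1.08, -0.06, 0]'

```text
time: 6.98
tool_pos: [544.3, -193.0, 47.8]
tcp_rot: [-179.8, 0.7, 176.4]
ft_force: [7.0, 1.0, 1.1]
finger_gap: -0.0
grip_force: 3.5
```

```bash
python3 - <<'E'
from bench import r
from h import *
f=[]
for i in range(8):
    w=r.snapshot("wrist");q=r.sense();f.append(w); print(round(q["time"],2),q["tool_pos"].round(1),q["ft_force"].round(2))
c=np.hstack([crop(f[0],0,0,560,420,.7,1.3),crop(f[7],0,0,560,420,.7,1.3)]);cv2.imwrite("pics/c5.png",c)
E
python3 go.py 560 -150 150 176.3
```

```text
7.03 [ 543.7 -190.8   47.2] [12.63  3.79  3.59]
7.08 [ 543.8 -191.3   47.2] [10.98  2.38  2.05]
7.12 [ 543.9 -191.7   47.2] [11.73  1.8   2.74]
7.17 [ 543.9 -192.    47.3] [11.74  1.87  3.  ]
7.22 [ 543.9 -192.1   47.3] [10.25  0.84  3.01]
7.28 [ 543.9 -192.2   47.3] [10.81  1.08  1.83]
7.33 [ 543.9 -192.3   47.3] [11.4   1.75  2.57]
7.38 [ 543.9 -192.3   47.3] [11.27  1.34  3.03]
t 7.38 pos [ 543.9 -192.3   47.3] yaw [-179.9    0.6  176.4] -> rot [-0.1  0.6  0.1] d [ -14.6   43.1 -102.6] ft [11.27  1.34  3.03]
```

View pics/c5.png

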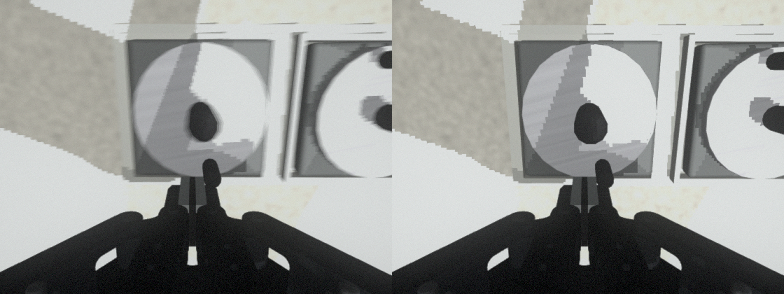

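The contact at C is odd: there is an 11 N side load in x and the tip is at z 47. I'll retract straight up and look before retrying.

Emit:
drive_effector --increments '[0, 0, 0, -0.06, 0, -0.4, 0, 0, 0, 0, -0.06, 0, -1.2, 0, 0, 0, 0, -0.06, 0, -1.6, 0, 0, 0, 0, -0.06, 1.2, -1.6, 0, 0, 0, 0, -0.06, 2.4, -1.6, 0, 0, 0, 0, -0.06, 3.6, -1.6, 0, 0, 0, 0, -0.06, 4.6, -1.6, 0, 0, 0, 0, -0.06, 4.6, -1.6, 0]'

```text
time: 8.38
tool_pos: [556.2, 40.6, 123.4]
tcp_rot: [179.9, 0.1, 176.6]
ft_force: [-0.5, -0.6, 0.2]
finger_gap: -0.1
grip_force: 0.0
```

```bash
python3 -c "
from ang import *; look('l2')
q=r.sense();print(q['tool_pos'].round(1),q['tcp_rot'].round(2),q['ft_force'].round(2))"
```

```text
[556.3  36.4 123.1] [-1.7998e+02  3.0000e-02  1.7635e+02] [ 0.19  0.62 -0.2 ]
```

View pics/l2.png

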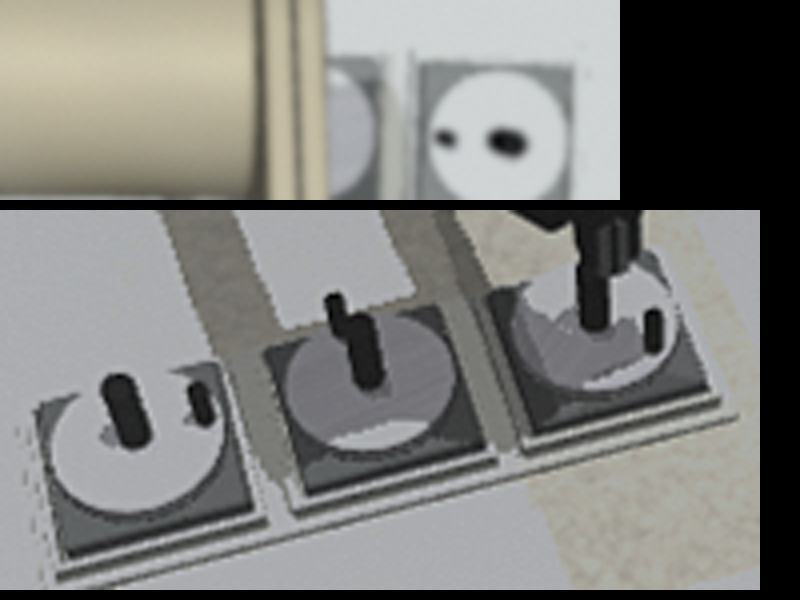

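C's peg has gone from -44° to about +85° and stopped well away from the finger, so C runs freely. A's peg is still where I left it, at (653,331), so A is the sticking one. I'll check that C is still seated, then go over A's post.

```bash
python3 -c "
from ang import *
t,s,w=pickle.load(open('l2.pkl','rb'))
tp=(255+507/4-.4,220+142/4-.4);sp=(115+127/4-.4,160+(411-210)/4-.4)
print('C post',tri((t,*tp),(s,*sp)))
print('C peg',tri((t,255+445/4-.4,220+139/4-.4),(s,115+202/4-.4,160+(404-210)/4-.4)))
print('A post scene', at(s,115+592/4-.4,160+(294-210)/4-.4,54))
"; python3 go.py 519.5 41.3 110 191.3
```

```text
C post (array([ 503.68051174, -186.41350869,   53.93466013]), [0.33574517567431583, 0.33574517567428325])
C peg (array([ 505.74875421, -152.22196571,   44.63895887]), [0.20082550294658427, 0.20082550294645882])
A post scene [518.97570408  42.52881082  54.        ]
t 8.53 pos [556.3  36.4 123.1] yaw [-180.     0.   176.4] -> rot [ -0.    0.  -14.9] d [37.   2.6 13.1] ft [ 0.19  0.62 -0.2 ]
```

Emit:
drive_effector --increments '[0, 0, -0.8, 0.72, -0.14, 0.2, 60, 0, 0, -1.5, 0.72, -0.14, 0.2, 60, 0, 0, -1.5, 0.72, -0.14, 0.2, 60, 0, 0, -1.5, 0.72, -0.14, 0.2, 60, 0, 0, -1.5, 0.72, -0.14, 0.2, 60, 0, 0, -1.5, 0.72, -0.14, 0.2, 60]'

```text
time: 9.28
tool_pos: [520.2, 31.9, 112.9]
tcp_rot: [-180.0, 0.0, -168.7]
ft_force: [0.9, -0.5, -0.4]
finger_gap: 60.1
grip_force: 0.0
```

```bash
python3 go.py 519.5 41.3 43 191.3
```

```text
t 9.28 pos [520.2  31.9 112.9] yaw [-180.     0.  -168.7] -> rot [-0.  0. -0.] d [-1.2  9.4 69.9] ft [ 0.87 -0.5  -0.4 ]
```

C is seated at the same height as before. Next: shift over A, descend and grip.

Emit:
drive_effector --increments '[0, 0, 0, -0.02, 0.2, 0, 60, 0, 0, 0, -0.02, 0.2, 0.6, 60, 0, 0, 0, -0.02, 0.2, 1.1, 60, 0, 0, 0, -0.02, 0.2, 1.39, 60, 0, 0, 0, -0.02, 0.2, 1.39, 60, 0, 0, 0, -0.02, 0.2, 1.39, 60]' --grip_n 60

```text
time: 10.02
tool_pos: [519.7, 42.1, 44.3]
tcp_rot: [-180.0, 0.1, -168.7]
ft_force: [-0.4, -0.6, -0.0]
finger_gap: 60.1
grip_force: 0.0
```

```bash
python3 go.py 519.2 42 43 191.3
```

```text
t 10.03 pos [519.7  42.1  44.3] yaw [-1.800e+02  1.000e-01 -1.687e+02] -> rot [-0.   0.1  0. ] d [0.5 0.  1.3] ft [-0.43 -0.62 -0.04]
```

Emit:
drive_effector --increments '[0, 0, 0, 0, 0, 0, 0, 0, 0, 0, 0, 0, 0, 0, 0, 0, 0, 0, 0, 0, 0, 0, 0, 0, 0, 0, 0, 0, 0, 0, 0, 0, 0, 0, 0]' --grip_n 60

```text
time: 10.65
tool_pos: [519.4, 42.3, 44.2]
tcp_rot: [180.0, 0.1, -168.7]
ft_force: [-3.2, 1.6, 6.3]
finger_gap: 14.4
grip_force: 58.4
```

Emit:
drive_effector --increments '[0, 0, 0, 0, 0, -0.1, 0, 0, 0, 0, 0, 0, -0.3, 0, 0, 0, 0, 0, 0, -0.6, 0, 0, 0, 0, 0, 0, -1.4, 0, 0, 0, 0, 0, 0, -2.2, 0, 0, 0, 0, 0, 0, -2.2, 0, 0, 0, 0, 0, 0, -2.2, 0]'

```text
time: 11.52
tool_pos: [518.2, 41.9, 152.4]
tcp_rot: [180.0, -0.1, -168.7]
ft_force: [-0.9, 0.5, -7.0]
finger_gap: 13.8
grip_force: 59.2
```

```bash
python3 go.py 555 297 154 191.3; python3 - <<'E'
from bench import r
from h import *
s=r.snapshot("scene");t=r.snapshot("top")
c=np.hstack([crop(s,100,60,200,200,2,1.6),crop(t,110,180,200,200,2,1.6)]);cv2.imwrite("pics/c6.png",c)
E
```

```text
t 11.53 pos [518.2  41.9 152.4] yaw [ 1.800e+02 -1.000e-01 -1.687e+02] -> rot [ 0.  -0.1  0. ] d [-86.2 242.9  -1.6] ft [-0.88  0.45 -7.01]
```

View pics/c6.png

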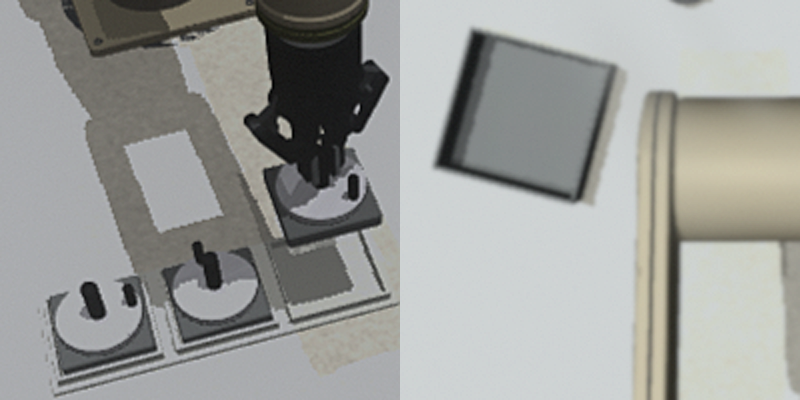

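A hangs upright in the gripper and its pocket is empty. B and C are in place. I'll check the bin centre from the second view before moving there.

```bash
python3 -c "
from ang import *
t,s,w=pickle.load(open('s0.pkl','rb'))
T=[(147.5,195),(218.5,214),(199,281.5),(128.5,263.5)];S=[(441,184),(353,195),(341,127),(423,123)]
for k in zip(T,S): print(k,tri((t,*k[0]),(s,*k[1]))[0].round(0))
for a in T: print(at(t,*a,60).round(0))
for a in S: print(at(s,*a,60).round(0))
"
```

```text
((147.5, 195), (441, 184)) [657. 357.  58.]
((218.5, 214), (353, 195)) [609. 194.  44.]
((199, 281.5), (341, 127)) [454. 239.  66.]
((128.5, 263.5), (423, 123)) [500. 406.  57.]
[656. 356.  60.]
[608. 190.  60.]
[453. 238.  60.]
[498. 401.  60.]
[658. 358.  60.]
[620. 189.  60.]
[450. 244.  60.]
[503. 408.  60.]
```

Emit:
drive_effector --increments '[0, 0, 0, -0.4, 1.2, 0, 0, 0, 0, 0, -0.84, 2.4, 0, 0, 0, 0, 0, -1.28, 3.6, 0, 0, 0, 0, 0, -1.72, 4.86, 0, 0, 0, 0, 0, -1.72, 4.86, 0, 0, 0, 0, 0, -1.72, 4.86, 0, 0, 0, 0, 0, -1.72, 4.86, 0, 0]'

```text
time: 12.5
tool_pos: [555.0, 295.6, 152.2]
tcp_rot: [-179.9, -0.1, -168.7]
ft_force: [-0.1, -0.0, -6.2]
finger_gap: 14.1
grip_force: 59.8
```

```bash
python3 go.py 555 297 44 191.3
```

```text
t 12.5 pos [555.  295.6 152.2] yaw [-1.799e+02 -1.000e-01 -1.687e+02] -> rot [-0.1 -0.1 -0. ] d [ -0.5   1.5 108.2] ft [-0.06 -0.04 -6.23]
```

The rim is near z 60 and both views put the bin centre at about (556,297). Lowering A now.

To row units: 60 mm is 1.2, 106 mm is 2.12.

Emit:
drive_effector --increments '[0, 0, 0, -0.02, 0.02, 0.6, 0, 0, 0, 0, -0.02, 0.02, 1.2, 0, 0, 0, 0, -0.02, 0.02, 1.7, 0, 0, 0, 0, -0.02, 0.02, 2, 0, 0, 0, 0, -0.02, 0.02, 2.1, 0, 0, 0, 0, -0.02, 0.02, 2.12, 0, 0, 0, 0, -0.02, 0.02, 2.12, 0]'

```text
time: 13.38
tool_pos: [557.1, 298.6, 48.6]
tcp_rot: [180.0, 0.1, -168.7]
ft_force: [-0.5, 0.7, -6.0]
finger_gap: 14.0
grip_force: 59.8
```

```bash
python3 go.py 555 297 44 191.3
```

```text
t 13.38 pos [557.1 298.6  48.6] yaw [ 1.800e+02  1.000e-01 -1.687e+02] -> rot [0.  0.1 0. ] d [ 2.4 -1.1  4.6] ft [-0.49  0.69 -5.99]
```

To row units: 4.5 mm is 0.09, 4 mm is 0.08.

Emit:
drive_effector --increments '[0, 0, 0, 0, 0, 0.03, 0, 0, 0, 0, 0, 0, 0.06, 0, 0, 0, 0, 0, 0, 0.08, 0, 0, 0, 0, 0, 0, 0.09, 0, 0, 0, 0, 0, 0, 0.09, 0]'

```text
time: 14.0
tool_pos: [557.0, 299.1, 44.5]
tcp_rot: [180.0, 0.1, -168.7]
ft_force: [-2.4, 1.7, 5.2]
finger_gap: 14.2
grip_force: 61.1
```

```bash
python3 go.py 555 297 44 191.3
```

```text
t 14.0 pos [557.  299.1  44.5] yaw [ 1.800e+02  1.000e-01 -1.687e+02] -> rot [0.  0.1 0. ] d [ 2.4 -1.6  0.5] ft [-2.44  1.68  5.2 ]
```

The force reversed, so A is standing on the bin floor. I'll release, rise and move clear.

The rows are not in the units I measure in: shifts go in units of 50 mm and turns go in units of 10 degrees. I convert before sending: -20 mm is -0.4, -150 mm is -3.

Emit:
drive_effector --increments '[0, 0, 0, 0, 0, 0, 55, 0, 0, 0, 0, 0, 0, 55, 0, 0, 0, 0, 0, 0, 55, 0, 0, 0, 0, 0, 0, 55, 0, 0, 0, 0, 0, -0.4, 55, 0, 0, 0, 0, 0, -1.2, 55, 0, 0, 0, 0, 0, -2.2, 55, 0, 0, 0, 0, 0, -3, 55]'

```text
time: 15.0
tool_pos: [556.9, 298.6, 197.0]
tcp_rot: [180.0, 0.2, -168.7]
ft_force: [-0.1, 1.0, 0.2]
finger_gap: 55.1
grip_force: 0.0
```

Emit:
drive_effector --increments '[0, 0, 0, 0.8, 0.6, 0, 55, 0, 0, 0, 1.6, 1.2, 0, 55, 0, 0, 0, 2.4, 1.8, 0, 55, 0, 0, 0, 2.4, 1.8, 0, 55, 0, 0, 0, 2.4, 1.8, 0, 55, 0, 0, 0, 2.4, 1.8, 0, 55]'

```text
time: 15.75
tool_pos: [422.0, 362.6, 193.5]
tcp_rot: [180.0, 0.1, -168.7]
ft_force: [0.4, -0.8, -0.3]
finger_gap: 54.6
grip_force: 0.0
```

```bash
python3 - <<'E'
from bench import r
from h import *
s=r.snapshot("scene");t=r.snapshot("top")
c=np.hstack([crop(s,110,100,350,170,1,1.6).repeat(1,0),crop(t,110,180,300,170,1,1.6)]);c=cv2.resize(c,(800,209));cv2.imwrite("pics/c7.png",c)
E
```

```text
(no output)
```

View pics/c7.png

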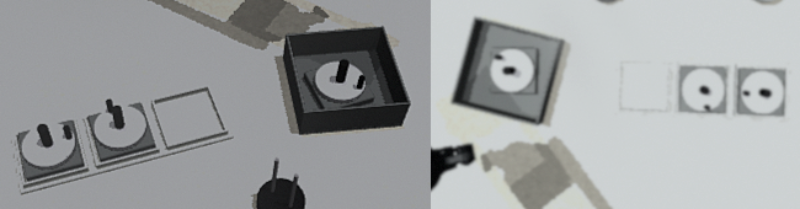

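A stands upright on the bin floor at (513,70) in the picture. B and C are in their pockets and the arm is clear, so I'm handing in.

```bash
python3 -c "
from bench import r
print(r.hand_in())"
```

```text
the job is handed in; nothing more can be done
None
```

All three discs were spun over an eighth of a turn in the holder; the sticking one, which I labelled A (the pocket nearest the bin), stands upright on the bin floor, the two that ran freely are still in their pockets, and the job was handed in at about 16 s of the 58 s, with the third disc's push jamming briefly (about 13 N) before it spun free.

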